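File the piled slide boxes in their colour trays

TASK

Take apart the crosswise pile of four microscope-slide boxes on the cork mat and set each box into the tray of its own colour, lying flat on the tray floor inside the rim, right way up. Keep the boxes roughly level, set them down rather than dropping them, and leave the amber bottle and the white jar where they stand.

Things in the scene. Friction and masses are not known exactly. Their poses are not given: they have to be found in the camera images.
- red_box: red plastic slide box, closed, loose, about 70 g: 104 mm long (its x), 32 wide (its y), 22 high (its z), small white label on top near one end. Origin at the centre of its underside. Starts in the bottom layer of the pile, on the 4 mm thick, 130 mm square fixed cork mat (underside 4 mm above the bench), parallel to the other bottom box, 62 mm between centre lines (30 mm gap).
- blue_box: blue plastic slide box, closed, loose, about 70 g: 104 mm long (its x), 32 wide (its y), 22 high (its z), small white label on top near one end. Origin at the centre of its underside. Starts in the bottom layer of the pile, on the 4 mm thick, 130 mm square fixed cork mat (underside 4 mm above the bench), parallel to the other bottom box, 62 mm between centre lines (30 mm gap).
- yellow_box: yellow plastic slide box, closed, loose, about 70 g: 104 mm long (its x), 32 wide (its y), 22 high (its z), small white label on top near one end. Origin at the centre of its underside. Starts in the top layer of the pile, across the two bottom boxes (underside 26 mm above the bench), parallel to the other top box, 62 mm between centre lines (30 mm gap).
- green_box: green plastic slide box, closed, loose, about 70 g: 104 mm long (its x), 32 wide (its y), 22 high (its z), small white label on top near one end. Origin at the centre of its underside. Starts in the top layer of the pile, across the two bottom boxes (underside 26 mm above the bench), parallel to the other top box, 62 mm between centre lines (30 mm gap).
- red_tray: shallow open red tray with a pale grey pad inlaid flush in its floor, fixed to the bench: 132 mm long (its x), 60 mm wide (its y), 7 mm high outside; walls 3 mm, floor 3 mm thick, so its pocket is 126 x 54 mm and 4 mm deep. Origin at the centre of its underside, on the bench. A box fits either way round.
- blue_tray: shallow open blue tray with a pale grey pad inlaid flush in its floor, fixed to the bench: 132 mm long (its x), 60 mm wide (its y), 7 mm high outside; walls 3 mm, floor 3 mm thick, so its pocket is 126 x 54 mm and 4 mm deep. Origin at the centre of its underside, on the bench. A box fits either way round.
- yellow_tray: shallow open yellow tray with a pale grey pad inlaid flush in its floor, fixed to the bench: 132 mm long (its x), 60 mm wide (its y), 7 mm high outside; walls 3 mm, floor 3 mm thick, so its pocket is 126 x 54 mm and 4 mm deep. Origin at the centre of its underside, on the bench. A box fits either way round.
- green_tray: shallow open green tray with a pale grey pad inlaid flush in its floor, fixed to the bench: 132 mm long (its x), 60 mm wide (its y), 7 mm high outside; walls 3 mm, floor 3 mm thick, so its pocket is 126 x 54 mm and 4 mm deep. Origin at the centre of its underside, on the bench. A box fits either way round.
- amber_bottle: amber glass reagent bottle with black cap, 72 mm across, 160 mm high, loose, standing beside the work; origin at the centre of its underside. Not to be disturbed.
- white_jar: white jar with orange cap, 68 mm across, 90 mm high, loose, standing beside the work; origin at the centre of its underside. Not to be disturbed.
Mind the look-alikes: they are no part of the job. There is more than one size of the yellow_box; the job needs the smaller.

How it is judged:
At the end, for the whole second after the job is handed in: Each of the four boxes rests in the tray of its own colour: centres within 17 mm horizontally, underside less than 4.5 mm above the tray's underside (that is, on the 3 mm floor, not on the rim), tilted less than 0.035 rad and at rest (slower than 0.02 m/s) (horizontal distance between red_box and red_tray below 0.017 m and z of red_box in the frame of red_tray below 0.0045 m and angle between each of red_box, blue_box, yellow_box, green_box's own z axis and vertical below 0.035 rad and linear speed of each of red_box, blue_box, yellow_box, green_box below 0.02 m/s and horizontal distance between blue_box and blue_tray below 0.017 m and z of blue_box in the frame of blue_tray below 0.0045 m and horizontal distance between yellow_box and yellow_tray below 0.017 m and z of yellow_box in the frame of yellow_tray below 0.0045 m and horizontal distance between green_box and green_tray below 0.017 m and z of green_box in the frame of green_tray below 0.0045 m); the robot touches nothing.
It fails at once if a slide box is dropped or thrown (faster than 0.6 m/s while the fingers are not touching it) ((contact force between red_box and the fingers below 0.02 N and linear speed of red_box above 0.6 m/s) or (contact force between blue_box and the fingers below 0.02 N and linear speed of blue_box above 0.6 m/s) or (contact force between yellow_box and the fingers below 0.02 N and linear speed of yellow_box above 0.6 m/s) or (contact force between green_box and the fingers below 0.02 N and linear speed of green_box above 0.6 m/s)).
It fails at once if a slide box is tipped by more than 0.6 rad (angle between any of red_box, blue_box, yellow_box, green_box's own z axis and vertical above 0.6 rad).
It fails at once if the amber bottle is moved by more than 20 mm (distance of amber_bottle from where it was at the start of the episode above 0.02 m).
It fails at once if the white jar is moved by more than 20 mm (distance of white_jar from where it was at the start of the episode above 0.02 m).
It also fails if it takes over 112 s, if anything falls off the work surface, if the arm or the gripper's body presses on something with over 40 N, if the wrist force passes 120 N, or if a joint passes its speed limit or range.

ROBOT

A 6-joint arm with a two-finger parallel gripper is mounted at the origin on the work surface. World frame = base frame: x ahead of the robot, y to its left, z up, the work surface at z = 0. Lengths are in m, angles in rad, forces in N, time in s.
With the tool pointing down it reaches from about 0.35 to 0.85 m from the base axis. Payload 8.1 kg.
Tool frame: the origin (TCP) lies at the very end of the fingers, on their centre line; the grasp point (between the pads) lies 19 mm behind it; z points along the fingers, y is the line along which they close (so a half turn about z gives the same grasp; the last joint's range is limited). The gripper opens to 93 mm and grips with 3 to 60 N. Pads are 15 mm wide; open, the fingers measure 128 mm over their backs; the gripper's body (75 mm by 188 mm) begins 65 mm behind the grasp point.
Start: joints at [-0.085, 0.13, 1.488, -0, 1.523, -0.085], TCP at [0.6, 0, 0.219] pointing down, gripper open.
Joint ranges: [-2.96, 2.96], [-0.89, 2.26], [0.02, 2.5], [-1.34, 4.48], [0, 2.73], [-2.66, 2.66]. Speed limits (rad/s): [2.39, 2.39, 2.79, 3.14, 3.14, 3.14].

INTERFACE

Orientations are given as a rotation vector (axis times angle).
In Python, from plant import monitor, eyes, ticket gives the robot as it stands.
- The arm moves only by the tool arm_command, never from a script. Its argument "deltas" is a list that holds one entry, the list of rows, each a list of 6 numbers: the shift along the world's x, y, z in cm, then the turn, a rotation vector about the world's x, y, z in degrees. In form: [[[tx, ty, tz, rx, ry, rz], ...]]. A call has 1 to 12 rows; each row shifts and turns the commanded pose from where the row before left it; what a row does not reach is not made up. A row lasts 1/12 s, in which the tool goes at most 41.7 mm and 7.16 degrees, less where a joint would pass 70% of its speed; a pose out of reach is approached as far as the arm can. A call is refused whole if a number of a shift passes 4.17 or a number of a turn 7.16, either way. A call with a gripper value outside its range is refused whole. "gripper" is the opening, from -1 (shut) to 1 (fully open), set as the call begins (left out, the last holds). The fingers move at their own pace and stop on an object; "squeeze" is the grip in N (left out, the last holds). Time passes only in rows, so rows that do not move let the fingers close. It gives the time, the measured TCP pose, the force, the opening and the grip force at its end, in the units of the state.
- monitor.read_state(): the state, without advancing time (a new reading comes with each control period).
- eyes.read_camera(name): name is "scene" or "side" or "wrist"; returns the picture (480x640x3 uint8, blue, green, red); there is no depth.
- eyes.camera_model(name): a dict with "fx", "fy", "cx", "cy" (pixels), "k1" (the pictures are not rectified: a ray, as slopes to the right and down, at radius r is drawn at 1 + k1 r^2 times it, then the intrinsics apply), "rvec" (rotation vector, rad) and "tvec" (3), from world to camera coordinates, as OpenCV has them. Camera axes: x right, y down, z forward; pixel columns grow to the right and rows downward; lengths in m; the calibration is good to about 2 mm. A picture is of the moment at which its call begins: read the wrist's pose just before it. camera_model takes no time and is no camera call; for the wrist camera it gives the pose at the moment of the call.
- ticket.close_job(): hands the job in; it is judged then, once.
The state is a dict: "t": time; "q": joint angles; "dq": joint speeds; "joint_torque": joint torques, N m; "tool_pos": TCP position; "orientation": TCP orientation; "force": force on the tool from outside, world axes, zero at the start; "wrist_torque": the same for the moment, N m; "opening": finger opening in m; "gripper_force": force on a finger pad.
Only numpy, scipy, OpenCV 4.12 (cv2) and the standard library are available. Lean on these libraries where they do the work, as an engineer would, in place of code of your own. Each camera call takes 0.05 s, during which the arm holds its last target. There are 200 camera calls.

## Working session

There is one attempt and no reset: what is moved stays moved. The work goes in short steps, Python scripts to look and compute and a tool call to move; the robot and the scene stay as the last step left them, time stands still between calls to the robot, and variables do not carry over. Pictures are saved under pics/ and viewed, at most 14 in all, crops included, and the job is handed in when it is done.

Besides the shell and the picture viewer there is one more tool, called after "Call:" as name(argument=value, ...), one argument or row to a line, values as JSON. arm_command: Moves the arm, as the interface text tells. Its arguments: {"type":"object","properties":{"deltas":{"type":"array"},"gripper":{"type":"number"},"squeeze":{"type":"number"}},"required":["deltas"]}

```bash
mkdir -p pics
cat > h.py <<'E'
import numpy as np, cv2
from plant import monitor, eyes, ticket
def cam(n):
    m=eyes.camera_model(n); R=cv2.Rodrigues(np.array(m['rvec'],float))[0]; return m,R,np.array(m['tvec'],float).ravel()
def ray(M,uv):
    m,R,t=M; d=np.array([(uv[0]-m['cx'])/m['fx'],(uv[1]-m['cy'])/m['fy']])
    s=d.copy()
    for _ in range(20): s=d/(1+m['k1']*(s@s))
    return -R.T@t, R.T@np.r_[s,1]
def onplane(M,uv,z):
    c,d=ray(M,uv); return c+d*(z-c[2])/d[2]
E
python3 - <<'E'
from h import *
for n in ["scene","side","wrist"]:
    M=cam(n); im=eyes.read_camera(n); cv2.imwrite(f"pics/{n}0.png",im)
    c,d=ray(M,(320,240)); print(n,M[0]['fx'],M[0]['k1'],c.round(3),d.round(3))
E
```

```text
scene 493.13369291809937 -0.13514423646933416 [1.422 0.141 0.902] [-0.748 -0.128 -0.652]
side 444.17843821051963 -0.003366591934349828 [ 0.356 -0.946  0.823] [ 0.063  0.777 -0.626]
wrist 344.6540671433867 0.004149068527465258 [0.599 0.072 0.382] [ 0.013 -0.248 -0.969]
```

View pics/scene0.png

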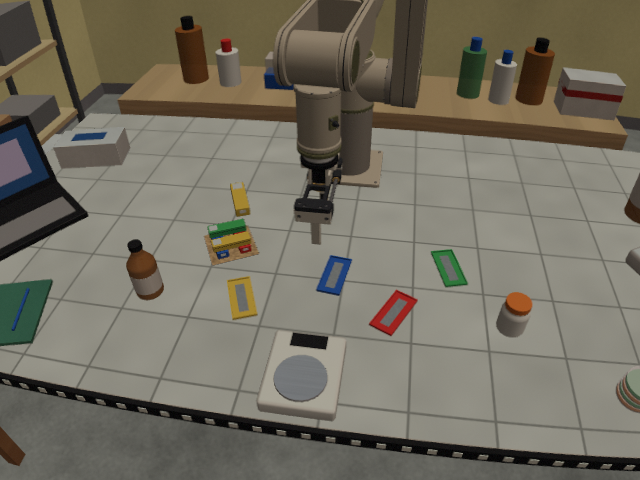

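View pics/side0.png

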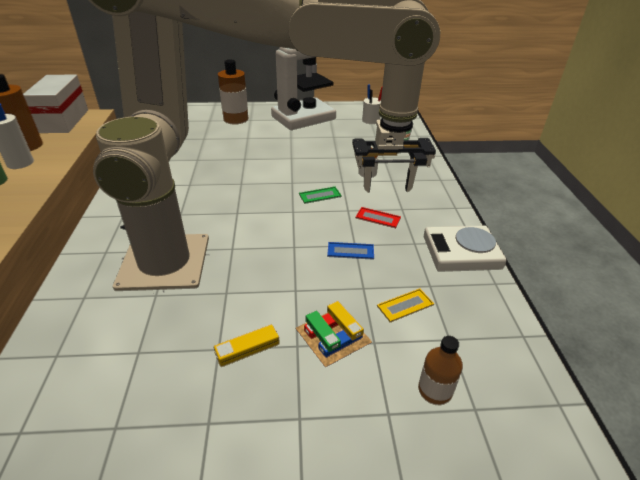

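Scene view: the pile is at (231,241) and the trays are yellow (242,298), blue (334,275), red (394,312) and green (449,268). The bottle is at (145,270) and the jar at (514,315). There are two yellow box candidates. One lies on the pile at scene (232,241) / side (345,320). The other lies alone at scene (240,198) / side (247,344), and it's visibly longer. The smaller one on the pile fits the description; I'll confirm with a crop.

```bash
cat >> h.py <<'E'
HUE={'red':[(0,6),(174,180)],'blue':[(105,125)],'yellow':[(20,30)],'green':[(50,80)]}
def mask(im,c,smin=150,vmin=60):
    h=cv2.cvtColor(im,cv2.COLOR_BGR2HSV); m=np.zeros(im.shape[:2],np.uint8)
    for a,b in HUE[c]: m|=cv2.inRange(h,(a,smin,vmin),(b,255,255))
    return m
def blobs(m,amin=60):
    cs,_=cv2.findContours(m,cv2.RETR_EXTERNAL,cv2.CHAIN_APPROX_NONE)
    return sorted([c for c in cs if cv2.contourArea(c)>amin],key=cv2.contourArea,reverse=True)
def rect(M,c,z):
    P=np.array([onplane(M,p[0],z)[:2] for p in c]); r=cv2.minAreaRect((P*1000).astype(np.float32))
    (x,y),(w,h),a=r
    if w<h: w,h,a=h,w,a+90
    return round(x),round(y),round(w),round(h),round((a+90)%180-90,1)
E
python3 - <<'E'
from h import *
for n in ["scene","side"]:
    M=cam(n); im=cv2.imread(f"pics/{n}0.png")
    for c in HUE:
        for b in blobs(mask(im,c)):
            m=cv2.moments(b); u=(m['m10']/m['m00'],m['m01']/m['m00'])
            print(n,c,np.round(u),cv2.contourArea(b),rect(M,b,.007))
for n,u,z in [("scene",(147,294),0),("scene",(513,333),0),("side",(438,398),0),("scene",(136,243),.16),("scene",(518,300),.09),("side",(449,344),.16)]: print(n,u,onplane(cam(n),u,z).round(3))
a=cv2.resize(cv2.imread("pics/side0.png")[290:370,205:375],None,fx=4.5,fy=4.5,interpolation=cv2.INTER_CUBIC)
cv2.imwrite("pics/crop1.png",a)
E
```

```text
scene red [393. 312.] 1016.0 (629, 180, 135, 60, -26.4)
scene red [593.  95.] 287.0 (-788, 1048, 293, 76, -89.2)
scene red [226.  45.] 99.0 (-1141, -798, 213, 51, 19.5)
scene red [245. 248.] 64.0 (459, -232, 32, 29, -60.3)
scene blue [ 24. 161.] 1210.0 (62, -1240, 564, 170, 37.7)
scene blue [334. 275.] 760.0 (522, 23, 133, 59, -7.1)
scene blue [ 89. 136.] 130.5 (-94, -1030, 126, 47, -78.2)
scene blue [ 20. 310.] 81.0 (766, -750, 145, 9, 16.9)
scene yellow [241. 298.] 868.5 (635, -195, 134, 58, 23.2)
scene yellow [233. 241.] 380.0 (435, -280, 108, 57, -61.0)
scene yellow [240. 202.] 329.5 (236, -313, 169, 43, 23.3)
scene green [449. 268.] 705.0 (454, 318, 133, 59, 16.0)
scene green [229. 228.] 282.0 (382, -310, 102, 51, -61.8)
side red [378. 217.] 440.5 (627, 178, 131, 64, -26.1)
side red [ 58. 104.] 290.5 (-736, 1181, 334, 164, 89.0)
side red [330. 320.] 80.0 (440, -240, 40, 17, -56.8)
side blue [350. 250.] 529.5 (521, 18, 129, 59, -7.4)
side blue [344. 338.] 102.5 (463, -299, 38, 34, -62.1)
side yellow [250. 344.] 1065.0 (248, -302, 143, 60, 23.5)
side yellow [405. 304.] 888.0 (634, -197, 133, 61, 23.0)
side yellow [345. 319.] 553.0 (476, -240, 118, 42, -60.6)
side green [320. 327.] 356.5 (421, -269, 115, 38, -63.0)
side green [319. 194.] 302.5 (452, 312, 127, 56, 16.5)
scene (147, 294) [ 0.657 -0.439  0.   ]
scene (513, 333) [0.653 0.464 0.   ]
side (438, 398) [ 0.648 -0.455  0.   ]
scene (136, 243) [ 0.642 -0.431  0.16 ]
scene (518, 300) [0.632 0.456 0.09 ]
side (449, 344) [ 0.642 -0.442  0.16 ]
```

View pics/crop1.png

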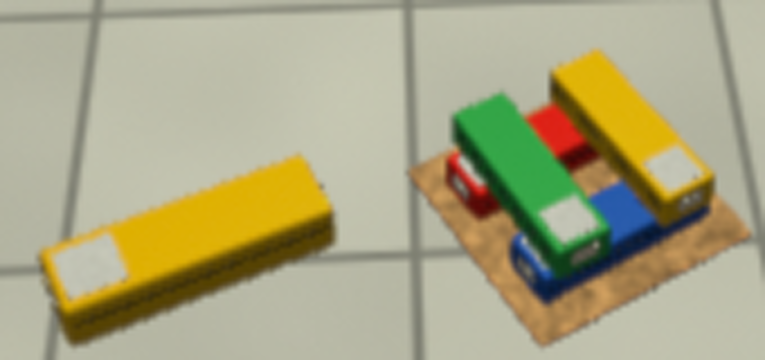

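The crop confirms the choice: the pile has the small yellow box on its right side and green on its left, with red and blue underneath. The lone yellow box on the bench is the larger decoy. I'm moving over the pile with the tool turned to the top boxes' axis (about -61°).

Call:
arm_command(
  deltas=[
    [[-1.9, -2.9, 0, 0, 0, -6.8], [-1.9, -2.9, 0, 0, 0, -6.8], [-1.9, -2.9, 0, 0, 0, -6.8], [-1.9, -2.9, 0, 0, 0, -6.8], [-1.9, -2.9, 0, 0, 0, -6.8], [-1.9, -2.9, 0, 0, 0, -6.8], [-1.9, -2.9, 0, 0, 0, -6.8], [-1.9, -2.9, 0, 0, 0, -6.8], [-1.9, -2.9, 0, 0, 0, -6.8], [0, 0, 0, 0, 0, 0], [0, 0, 0, 0, 0, 0], [0, 0, 0, 0, 0, 0]],
  ],
  gripper=0.0,
)

```text
t: 1.15
tool_pos: [0.429, -0.2607, 0.2185]
orientation: [-3.042, -0.782, -0.0]
force: [-0.3, -0.3, 0.5]
opening: 0.0462
gripper_force: 0.0
```

```bash
cat >> h.py <<'E'
def st():
    s=monitor.read_state(); R=cv2.Rodrigues(np.array(s['orientation'],float))[0]
    print('t %.2f'%s['t'],'tcp',np.round(np.array(s['tool_pos'])*1000,1),'yaw_y',round(float(np.degrees(np.arctan2(R[1,1],R[0,1]))),1),'zax',R[:,2].round(3),'q',np.round(s['q'],2),'F',np.round(s['force'],1),'open %.1f'%(s['opening']*1000),'g',np.round(s['gripper_force'],1))
E
cat > w.py <<'E'
import sys
from h import *
st(); M=cam("wrist"); im=eyes.read_camera("wrist"); cv2.imwrite(f"pics/{sys.argv[1]}.png",im)
for c in HUE:
    for b in blobs(mask(im,c,120),300):
        m=cv2.moments(b); print(c,round(m['m10']/m['m00']),round(m['m01']/m['m00']),cv2.contourArea(b),[(z,rect(M,b,z)) for z in (.048,.026,.007)])
E
python3 w.py w1
```

```text
t 1.15 tcp [ 429.  -260.7  218.5] yaw_y -61.2 zax [ 0.     0.001 -1.   ] q [-0.65 -0.14  1.76  0.    1.52  0.42] F [-0.3 -0.3  0.5] open 46.2 g 0.0
red 309 218 641.0 [(0.048, (430, -251, 30, 23, -61.1)), (0.026, (426, -253, 32, 25, -61.1)), (0.007, (423, -254, 33, 26, -61.1))]
blue 88 32 2705.0 [(0.048, (493, -2, 70, 54, -7.3)), (0.026, (493, 13, 75, 57, -7.3)), (0.007, (494, 26, 79, 60, -7.3))]
blue 367 219 682.5 [(0.048, (457, -301, 30, 24, -61.1)), (0.026, (455, -306, 31, 26, -61.1)), (0.007, (453, -310, 33, 27, -61.1))]
yellow 341 189 3347.0 [(0.048, (470, -264, 103, 32, -61.1)), (0.026, (469, -267, 109, 34, -61.1)), (0.007, (467, -269, 115, 36, -61.1))]
yellow 354 42 3144.5 [(0.048, (589, -208, 62, 53, 22.9)), (0.026, (596, -207, 66, 57, 22.9)), (0.007, (602, -206, 69, 60, 22.9))]
yellow 276 386 1070.5 [(0.048, (239, -313, 56, 40, 23.8)), (0.026, (222, -318, 60, 43, 23.8)), (0.007, (208, -323, 63, 45, 23.8))]
yellow 282 322 777.5 [(0.048, (318, -279, 39, 30, -65.5)), (0.026, (306, -282, 41, 32, -65.5)), (0.007, (297, -285, 43, 34, -65.5))]
green 339 248 3076.5 [(0.048, (418, -292, 101, 34, -62.6)), (0.026, (414, -296, 108, 37, -62.6)), (0.007, (410, -300, 114, 39, -62.6))]
```

View pics/w1.png

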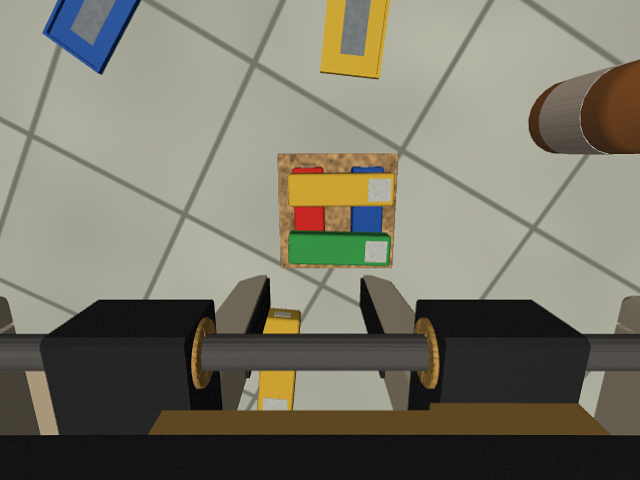

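The wrist view at (341,189) shows yellow on top: 103x32 mm at z=48 mm, centre (470,-264), axis -61.1°. Green is at (339,248), and the red (309,218) and blue (367,219) patches are below. The sizes match. The fingers close along the image's horizontal, so I need another +90°.

Call:
arm_command(
  deltas=[
    [[0.34, -0.03, -0.8, 0, 0, 7.1], [0.34, -0.03, -0.8, 0, 0, 7.1], [0.34, -0.03, -0.8, 0, 0, 7.1], [0.34, -0.03, -0.8, 0, 0, 7.1], [0.34, -0.03, -0.8, 0, 0, 7.1], [0.34, -0.03, -0.8, 0, 0, 7.1], [0.34, -0.03, -0.8, 0, 0, 7.1], [0.34, -0.03, -0.8, 0, 0, 7.1], [0.34, -0.03, -0.8, 0, 0, 7.1], [0.34, -0.03, -0.8, 0, 0, 7.1], [0.34, -0.03, -0.8, 0, 0, 7.1], [0.34, -0.03, -0.8, 0, 0, 7.1]],
  ],
)

```text
t: 2.2
tool_pos: [0.4709, -0.263, 0.1221]
orientation: [-1.698, -2.643, -0.0]
force: [0.5, 0.9, -0.4]
opening: 0.0466
gripper_force: 0.0
```

Call:
arm_command(
  deltas=[
    [[0, 0, -2, 0, 0, 4.9], [0, 0, -2, 0, 0, 0], [0, 0, -2, 0, 0, 0], [0, 0, 0, 0, 0, 0], [0, 0, 0, 0, 0, 0]],
  ],
)

```text
t: 2.62
tool_pos: [0.4694, -0.2627, 0.0615]
orientation: [-1.592, -2.705, -0.001]
force: [-0.3, -0.0, 0.3]
opening: 0.0467
gripper_force: 0.0
```

```bash
python3 w.py w2
```

```text
t 2.62 tcp [ 469.4 -262.7   61.5] yaw_y 29.0 zax [-0.003  0.002 -1.   ] q [-0.61  0.1   1.82  0.    1.23 -1.11] F [-0.3 -0.   0.3] open 46.7 g 0.0
red 261 222 2338.5 [(0.048, (428, -245, 30, 24, -62.1)), (0.026, (427, -250, 34, 27, -62.1)), (0.007, (426, -255, 37, 30, -62.1))]
blue 276 314 731.0 [(0.048, (457, -287, 25, 13, -62.1)), (0.026, (460, -298, 29, 15, -62.1)), (0.007, (462, -308, 31, 16, -62.1))]
yellow 314 262 7625.0 [(0.048, (463, -253, 80, 31, -60.4)), (0.026, (466, -259, 90, 35, -60.4)), (0.007, (469, -265, 99, 38, -60.4))]
yellow 41 166 6128.0 [(0.048, (317, -274, 44, 38, 23.8)), (0.026, (302, -283, 50, 43, 23.8)), (0.007, (289, -291, 55, 47, 23.8))]
yellow 544 261 5070.5 [(0.048, (581, -193, 90, 36, 23.0)), (0.026, (599, -192, 101, 41, 23.0)), (0.007, (615, -191, 110, 45, 23.0))]
yellow 584 317 1548.0 [(0.048, (606, -208, 52, 16, 22.8)), (0.026, (627, -208, 58, 18, 22.8)), (0.007, (646, -209, 64, 20, 22.8))]
green 205 245 6468.5 [(0.048, (409, -274, 68, 35, -62.5)), (0.026, (406, -283, 77, 39, -62.5)), (0.007, (404, -291, 84, 43, -62.5))]
```

View pics/w2.png

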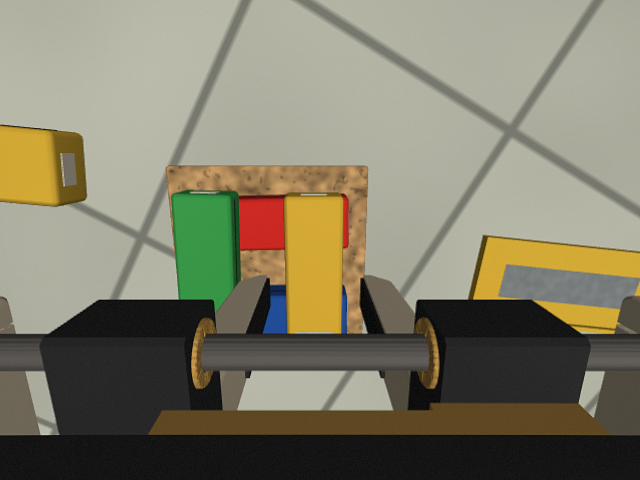

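The box at (314,262) sits centred between the fingertips (about 268 and 362), with the green box clear on the left. I'm descending to TCP z=33 and gripping.

Call:
arm_command(
  deltas=[
    [[0, 0, -0.95, 0, 0, 0], [0, 0, -0.95, 0, 0, 0], [0, 0, -0.95, 0, 0, 0], [0, 0, 0, 0, 0, 0]],
  ],
)

```text
t: 3.0
tool_pos: [0.4685, -0.2637, 0.0318]
orientation: [-1.595, -2.703, -0.0]
force: [-1.0, 0.4, 0.3]
opening: 0.0468
gripper_force: 0.0
```

Call:
arm_command(
  deltas=[
    [[0, 0, 0, 0, 0, 0], [0, 0, 0, 0, 0, 0], [0, 0, 0, 0, 0, 0], [0, 0, 0, 0, 0, 0], [0, 0, 0, 0, 0, 0], [0, 0, 0, 0, 0, 0]],
  ],
  gripper=-1,
  squeeze=15,
)

```text
t: 3.5
tool_pos: [0.47, -0.2648, 0.0345]
orientation: [1.597, 2.705, -0.0]
force: [-1.2, 0.4, -0.1]
opening: 0.0314
gripper_force: 15.0
```

Call:
arm_command(
  deltas=[
    [[0, 0, 1, 0, 0, 0], [0, 0, 2, 0, 0, 0], [0, 0, 2, 0, 0, 0], [0, 0, 2, 0, 0, 0]],
  ],
)

```text
t: 3.83
tool_pos: [0.4696, -0.2644, 0.1055]
orientation: [-1.597, -2.705, -0.0]
force: [0.6, -0.1, -0.3]
opening: 0.0315
gripper_force: 15.0
```

Call:
arm_command(
  deltas=[
    [[1.37, 0.57, 0, 0, 0, 7], [1.37, 0.57, 0, 0, 0, 7], [1.37, 0.57, 0, 0, 0, 7], [1.37, 0.57, 0, 0, 0, 7], [1.37, 0.57, 0, 0, 0, 7], [1.37, 0.57, 0, 0, 0, 7], [1.37, 0.57, 0, 0, 0, 7], [1.37, 0.57, 0, 0, 0, 7], [1.37, 0.57, 0, 0, 0, 7], [1.37, 0.57, 0, 0, 0, 7], [1.37, 0.57, 0, 0, 0, 7], [1.37, 0.57, 0, 0, 0, 7]],
  ],
)

```text
t: 4.83
tool_pos: [0.6349, -0.1958, 0.1049]
orientation: [-0.633, 3.077, -0.0]
force: [-0.2, -0.6, -1.4]
opening: 0.032
gripper_force: 15.0
```

Call:
arm_command(
  deltas=[
    [[0, 0, -2, 0, 0, 0], [0, 0, -2, 0, 0, 0], [0, 0, 0, 0, 0, 0], [0, 0, 0, 0, 0, 0]],
  ],
)

```text
t: 5.17
tool_pos: [0.6329, -0.1956, 0.0632]
orientation: [0.623, -3.076, -0.003]
force: [0.2, -0.1, -0.8]
opening: 0.0319
gripper_force: 15.0
```

```bash
python3 w.py w3
```

```text
t 5.17 tcp [ 632.9 -195.6   63.2] yaw_y 112.9 zax [-0.003  0.001 -1.   ] q [-0.38  0.41  1.44 -0.    1.29 -2.35] F [ 0.2 -0.1 -0.8] open 31.9 g 15.0
blue 614 274 2014.0 [(0.048, (558, -37, 46, 30, -7.5)), (0.026, (557, -14, 52, 34, -7.5)), (0.007, (556, 5, 57, 37, -7.5))]
yellow 314 240 14259.5 [(0.048, (616, -201, 97, 48, 22.9)), (0.026, (622, -198, 109, 54, 22.9)), (0.007, (627, -196, 120, 59, 22.9))]
yellow 315 386 525.5 [(0.048, (691, -168, 36, 18, -67.2)), (0.026, (706, -162, 41, 20, -67.2)), (0.007, (719, -156, 45, 22, -67.2))]
```

View pics/w3.png

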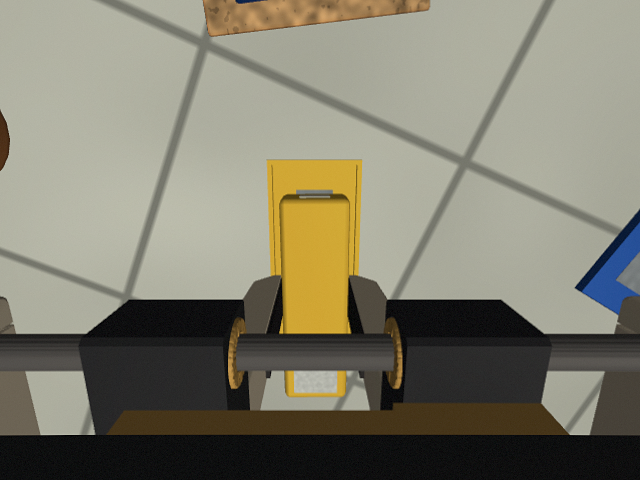

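Aligned: the yellow box at (314,290) is centred in the tray (268–362). Lowering slowly.

Call:
arm_command(
  deltas=[
    [[0, 0, -1.5, 0, 0, 0], [0, 0, -1.5, 0, 0, 0], [0, 0, -1.2, 0, 0, 0], [0, 0, -0.5, 0, 0, 0], [0, 0, -0.3, 0, 0, 0], [0, 0, -0.3, 0, 0, 0], [0, 0, 0, 0, 0, 0], [0, 0, 0, 0, 0, 0]],
  ],
)

```text
t: 5.88
tool_pos: [0.6346, -0.1963, 0.0115]
orientation: [-0.624, 3.078, -0.001]
force: [-0.1, -0.1, -0.9]
opening: 0.0319
gripper_force: 15.0
```

Call:
arm_command(
  deltas=[
    [[0, 0, -0.1, 0, 0, 0], [0, 0, 0, 0, 0, 0], [0, 0, 0, 0, 0, 0]],
  ],
)

```text
t: 6.13
tool_pos: [0.6347, -0.1964, 0.0113]
orientation: [-0.623, 3.078, -0.001]
force: [-3.6, 1.9, 6.1]
opening: 0.0317
gripper_force: 15.0
```

Call:
arm_command(
  deltas=[
    [[0, 0, 0, 0, 0, 0], [0, 0, 0, 0, 0, 0], [0, 0, 0, 0, 0, 0], [0, 0, 0, 0, 0, 0]],
  ],
  gripper=0.0,
)

```text
t: 6.47
tool_pos: [0.6342, -0.1962, 0.01]
orientation: [-0.624, 3.079, 0.0]
force: [-0.4, -0.4, -0.2]
opening: 0.0462
gripper_force: 0.0
```

Call:
arm_command(
  deltas=[
    [[0, 0, 1, 0, 0, 0], [0, 0, 2.5, 0, 0, 0], [0, 0, 2.5, 0, 0, 0], [0, 0, 2.5, 0, 0, 0], [0, 0, 2.5, 0, 0, 0]],
  ],
)

```text
t: 6.88
tool_pos: [0.6342, -0.1962, 0.122]
orientation: [-0.624, 3.079, -0.0]
force: [0.2, -0.1, -0.5]
opening: 0.0465
gripper_force: 0.0
```

Call:
arm_command(
  deltas=[
    [[-1.82, -0.8, 0, 0, 0, -7], [-1.82, -0.8, 0, 0, 0, -7], [-1.82, -0.8, 0, 0, 0, -7], [-1.82, -0.8, 0, 0, 0, -7], [-1.82, -0.8, 0, 0, 0, -7], [-1.82, -0.8, 0, 0, 0, -7], [-1.82, -0.8, 0, 0, 0, -7], [-1.82, -0.8, 0, 0, 0, -7], [-1.82, -0.8, 0, 0, 0, -7], [-1.82, -0.8, 0, 0, 0, -7], [-1.82, -0.8, 0, 0, 0, -7], [-1.82, -0.8, 0, 0, 0, -7]],
  ],
)

```text
t: 7.88
tool_pos: [0.4151, -0.2926, 0.121]
orientation: [1.604, 2.7, -0.0]
force: [-0.6, -0.2, -0.4]
opening: 0.0465
gripper_force: 0.0
```

Call:
arm_command(
  deltas=[
    [[0, 0, -2, 0, 0, 0], [0, 0, -2, 0, 0, 0], [0, 0, -1.9, 0, 0, 0], [0, 0, 0, 0, 0, 0], [0, 0, 0, 0, 0, 0]],
  ],
)

```text
t: 8.3
tool_pos: [0.4151, -0.2916, 0.0609]
orientation: [-1.596, -2.704, -0.001]
force: [-0.9, -0.1, 0.6]
opening: 0.0465
gripper_force: 0.0
```

```bash
python3 w.py w4
python3 - <<'E'
from h import *
for n in ["scene","side"]:
    im=eyes.read_camera(n); cv2.imwrite(f"pics/{n}1.png",im); M=cam(n)
    for c in HUE:
        for b in blobs(mask(im,c)):
            r=rect(M,b,.025)
            if 350<r[0]<700: print(n,c,r)
E
```

```text
t 8.30 tcp [ 415.1 -291.6   60.9] yaw_y 28.9 zax [-0.002  0.001 -1.   ] q [-0.71  0.02  1.9   0.    1.22 -1.22] F [-0.9 -0.1  0.6] open 46.5 g 0.0
red 398 223 5512.5 [(0.048, (436, -239, 55, 29, 30.2)), (0.026, (443, -241, 61, 33, 30.2)), (0.007, (449, -242, 67, 36, 30.2))]
blue 352 315 756.5 [(0.048, (442, -295, 24, 15, -61.0)), (0.026, (450, -303, 27, 17, -61.0)), (0.007, (457, -310, 29, 18, -61.0))]
blue 419 295 442.5 [(0.048, (467, -266, 21, 17, -24.6)), (0.026, (478, -271, 24, 19, -24.6)), (0.007, (487, -275, 26, 21, -24.6))]
yellow 89 164 13450.5 [(0.048, (283, -289, 91, 38, 23.7)), (0.026, (271, -297, 103, 43, 23.7)), (0.007, (261, -303, 112, 47, 23.7))]
yellow 597 281 5887.0 [(0.048, (551, -214, 49, 45, -66.9)), (0.026, (572, -212, 55, 51, -66.9)), (0.007, (591, -210, 61, 55, -66.9))]
green 315 262 7643.5 [(0.048, (410, -281, 80, 31, -62.2)), (0.026, (413, -287, 90, 35, -62.2)), (0.007, (416, -293, 99, 38, -62.2))]
scene red (645, 179, 132, 59, -26.4)
scene red (452, -240, 89, 33, 30.4)
scene blue (540, 25, 130, 57, -6.9)
scene blue (480, -294, 87, 30, 30.0)
scene yellow (651, -188, 132, 57, 22.9)
scene green (474, 314, 131, 58, 16.0)
scene green (402, -300, 101, 50, -61.8)
side red (621, 153, 128, 62, -26.1)
side red (453, -246, 53, 41, 29.3)
side blue (459, -314, 107, 37, 31.2)
side blue (542, -6, 75, 57, -4.9)
side yellow (628, -213, 130, 59, 23.0)
side green (420, -286, 112, 37, -62.6)
```

View pics/w4.png

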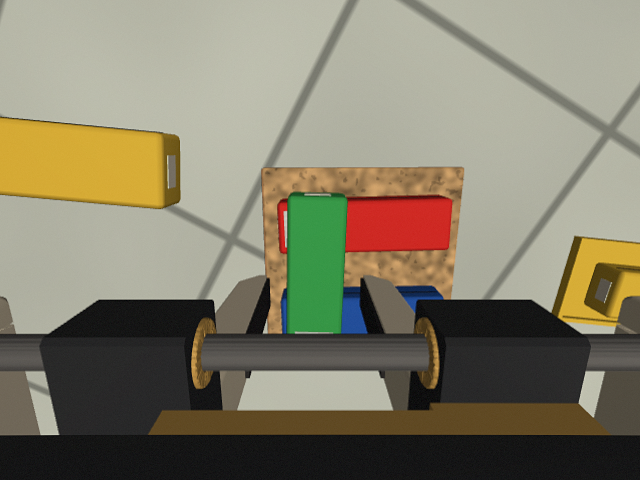

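Yellow is in its tray. Green at (315,262) is centred between the fingers. Gripping it.

Call:
arm_command(
  deltas=[
    [[0, 0, -0.95, 0, 0, 0], [0, 0, -0.95, 0, 0, 0], [0, 0, -0.9, 0, 0, 0], [0, 0, 0, 0, 0, 0]],
  ],
)

```text
t: 8.78
tool_pos: [0.4143, -0.2909, 0.0305]
orientation: [-1.595, -2.702, -0.001]
force: [-0.6, 0.3, -0.7]
opening: 0.0467
gripper_force: 0.0
```

Call:
arm_command(
  deltas=[
    [[0, 0, 0, 0, 0, 0], [0, 0, 0, 0, 0, 0], [0, 0, 0, 0, 0, 0], [0, 0, 0, 0, 0, 0], [0, 0, 0, 0, 0, 0], [0, 0, 0, 0, 0, 0]],
  ],
  gripper=-1,
  squeeze=15,
)

```text
t: 9.28
tool_pos: [0.4159, -0.2923, 0.0333]
orientation: [1.597, 2.705, -0.0]
force: [0.7, 0.1, -0.4]
opening: 0.0319
gripper_force: 14.9
```

Call:
arm_command(
  deltas=[
    [[0, 0, 1, 0, 0, 0], [0, 0, 2, 0, 0, 0], [0, 0, 2, 0, 0, 0], [0, 0, 2, 0, 0, 0]],
  ],
)

```text
t: 9.62
tool_pos: [0.4156, -0.292, 0.1045]
orientation: [-1.597, -2.705, -0.0]
force: [0.8, -0.6, -0.4]
opening: 0.0319
gripper_force: 14.9
```

Call:
arm_command(
  deltas=[
    [[0.23, 2.8, 0, 0, 0, 4.8], [0.23, 3.8, 0, 0, 0, 4.8], [0.23, 3.8, 0, 0, 0, 4.8], [0.23, 3.8, 0, 0, 0, 4.8], [0.23, 3.8, 0, 0, 0, 4.8], [0.23, 3.8, 0, 0, 0, 4.8], [0.23, 3.8, 0, 0, 0, 4.8], [0.23, 3.8, 0, 0, 0, 4.8]],
  ],
)

```text
t: 10.28
tool_pos: [0.4342, 0.0036, 0.1042]
orientation: [0.612, 3.08, 0.0]
force: [0.7, 0.6, -1.5]
opening: 0.0319
gripper_force: 14.9
```

Call:
arm_command(
  deltas=[
    [[0.23, 3.8, 0, 0, 0, 4.8], [0.23, 3.8, 0, 0, 0, 4.8], [0.23, 3.8, 0, 0, 0, 4.8], [0.23, 3.8, 0, 0, 0, 4.8], [0.23, 3.8, 0, 0, 0, 4.8], [0.23, 3.8, 0, 0, 0, 4.8], [0.23, 3.8, 0, 0, 0, 4.8], [0.23, 3.8, 0, 0, 0, 4.8], [0, 0.8, 0, 0, 0, 0], [0, 0, 0, 0, 0, 0], [0, 0, 0, 0, 0, 0]],
  ],
)

```text
t: 11.2
tool_pos: [0.4524, 0.3138, 0.1034]
orientation: [0.43, -3.112, 0.001]
force: [0.4, -0.4, -0.8]
opening: 0.0321
gripper_force: 14.9
```

```bash
python3 w.py w5
```

```text
t 11.20 tcp [452.4 313.8 103.4] yaw_y 105.7 zax [-0.    -0.001 -1.   ] q [ 0.51  0.08  1.75 -0.    1.3  -1.33] F [ 0.4 -0.4 -0.8] open 32.1 g 14.9
red 73 410 1378.5 [(0.048, (611, 168, 54, 34, 15.8)), (0.026, (633, 155, 59, 37, 15.8)), (0.007, (653, 144, 64, 40, 15.8))]
green 318 243 12504.0 [(0.048, (445, 317, 120, 50, 15.5)), (0.026, (451, 319, 132, 55, 15.5)), (0.007, (456, 320, 142, 60, 15.5))]
green 313 387 485.0 [(0.048, (545, 341, 45, 24, -74.2)), (0.026, (561, 345, 50, 26, -74.2)), (0.007, (575, 349, 53, 28, -74.2))]
```

View pics/w5.png

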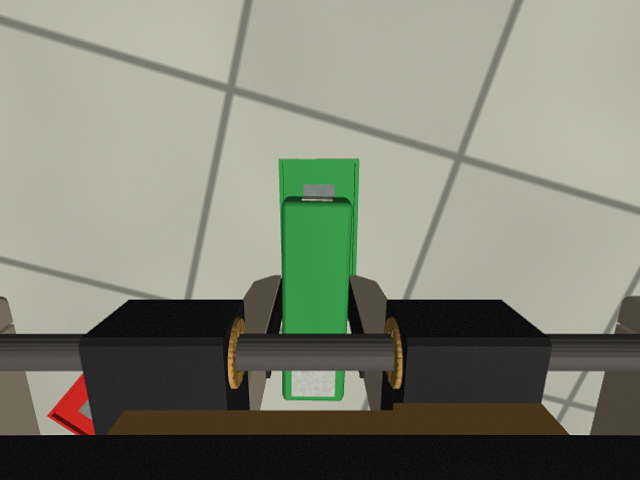

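Green box (316,300) is over the green tray (279–358), about 3 mm to the left. I'm correcting that and lowering.

Call:
arm_command(
  deltas=[
    [[-0.1, 0.3, -2, 0, 0, 0], [0, 0, -2, 0, 0, 0], [0, 0, -2, 0, 0, 0], [0, 0, -1.5, 0, 0, 0], [0, 0, -1, 0, 0, 0], [0, 0, -0.5, 0, 0, 0], [0, 0, -0.3, 0, 0, 0], [0, 0, 0, 0, 0, 0], [0, 0, 0, 0, 0, 0]],
  ],
)

```text
t: 12.0
tool_pos: [0.4525, 0.3168, 0.0112]
orientation: [-0.428, 3.111, 0.001]
force: [0.9, 0.3, -0.7]
opening: 0.0318
gripper_force: 14.9
```

Call:
arm_command(
  deltas=[
    [[0, 0, -0.1, 0, 0, 0], [0, 0, 0, 0, 0, 0], [0, 0, 0, 0, 0, 0]],
  ],
)

```text
t: 12.25
tool_pos: [0.4526, 0.3172, 0.0101]
orientation: [-0.429, 3.11, 0.001]
force: [0.9, -1.4, 4.5]
opening: 0.0316
gripper_force: 14.9
```

Call:
arm_command(
  deltas=[
    [[0, 0, 0, 0, 0, 0], [0, 0, 0, 0, 0, 0], [0, 0, 0, 0, 0, 0], [0, 0, 0, 0, 0, 0]],
  ],
  gripper=0.0,
)

```text
t: 12.58
tool_pos: [0.4514, 0.3168, 0.0089]
orientation: [0.429, -3.112, 0.0]
force: [-0.2, 0.3, 0.1]
opening: 0.0465
gripper_force: 0.0
```

Call:
arm_command(
  deltas=[
    [[0, 0, 1, 0, 0, 0], [0, 0, 2.5, 0, 0, 0], [0, 0, 2.5, 0, 0, 0], [0, 0, 2.5, 0, 0, 0], [0, 0, 2.5, 0, 0, 0]],
  ],
)

```text
t: 13.0
tool_pos: [0.4514, 0.3168, 0.1209]
orientation: [-0.429, 3.112, 0.0]
force: [0.8, 0.2, 0.4]
opening: 0.0467
gripper_force: 0.0
```

Call:
arm_command(
  deltas=[
    [[-0.07, -2.45, 0.33, 0, 0, -7], [-0.07, -2.45, 0.33, 0, 0, -7], [-0.07, -2.45, 0.33, 0, 0, -7], [-0.07, -2.45, 0.33, 0, 0, -7], [-0.07, -2.45, 0.33, 0, 0, -7], [-0.07, -2.45, 0.33, 0, 0, -7], [-0.07, -2.45, 0.33, 0, 0, -7], [-0.07, -2.45, 0.33, 0, 0, -7], [-0.07, -2.45, 0.33, 0, 0, -7], [-0.07, -2.45, 0.33, 0, 0, -7], [-0.07, -2.45, 0.33, 0, 0, -7], [-0.07, -2.45, 0.33, 0, 0, -7]],
  ],
)

```text
t: 14.0
tool_pos: [0.443, 0.0217, 0.1597]
orientation: [1.771, 2.594, 0.001]
force: [0.7, -0.3, -0.1]
opening: 0.0467
gripper_force: 0.0
```

Call:
arm_command(
  deltas=[
    [[-0.07, -2.45, 0.33, 0, 0, -6.9], [-0.07, -2.45, 0.33, 0, 0, -6.9], [-0.07, -2.45, 0.33, 0, 0, -6.9], [-0.07, -2.45, 0.33, 0, 0, -6.9], [-0.07, -2.45, 0.33, 0, 0, -6.9], [-0.07, -2.45, 0.33, 0, 0, -6.9], [-0.07, -2.45, 0.33, 0, 0, -6.9], [-0.07, -2.45, 0.33, 0, 0, -6.9], [-0.07, -2.45, 0.33, 0, 0, -6.9], [-0.07, -2.45, 0.33, 0, 0, -6.9], [-0.07, -2.45, 0.33, 0, 0, -6.9], [-0.07, -2.45, 0.33, 0, 0, -6.9]],
  ],
)

```text
t: 15.0
tool_pos: [0.4346, -0.2724, 0.1993]
orientation: [3.044, 0.775, 0.001]
force: [-0.3, 0.3, -0.2]
opening: 0.0468
gripper_force: 0.0
```

Call:
arm_command(
  deltas=[
    [[0, 0, 0, 0, 0, 0], [0, 0, 0, 0, 0, 0], [0, 0, 0, 0, 0, 0]],
  ],
)

```text
t: 15.25
tool_pos: [0.4347, -0.2707, 0.1985]
orientation: [-3.041, -0.787, -0.0]
force: [-0.2, -0.1, -0.6]
opening: 0.0469
gripper_force: 0.0
```

```bash
python3 w.py w6
```

```text
t 15.25 tcp [ 434.7 -270.7  198.5] yaw_y -61.0 zax [-0.     0.001 -1.   ] q [-0.66 -0.1   1.76  0.    1.48  0.41] F [-0.2 -0.1 -0.6] open 46.9 g 0.0
red 297 218 3082.5 [(0.048, (432, -251, 95, 30, 30.3)), (0.026, (428, -252, 102, 32, 30.3)), (0.007, (424, -253, 108, 33, 30.3))]
blue 358 218 3043.5 [(0.048, (460, -300, 96, 29, 30.2)), (0.026, (458, -305, 102, 31, 30.2)), (0.007, (456, -309, 108, 33, 30.2))]
blue 60 28 2634.0 [(0.048, (489, -4, 61, 53, -7.4)), (0.026, (489, 12, 65, 57, -7.4)), (0.007, (489, 26, 69, 60, -7.4))]
yellow 344 35 4540.0 [(0.048, (586, -211, 55, 53, 22.9)), (0.026, (593, -209, 59, 56, 22.9)), (0.007, (598, -208, 62, 60, 22.9))]
yellow 265 390 1446.0 [(0.048, (253, -307, 53, 40, 24.0)), (0.026, (237, -312, 57, 43, 24.0)), (0.007, (222, -317, 60, 46, 24.0))]
```

View pics/w6.png

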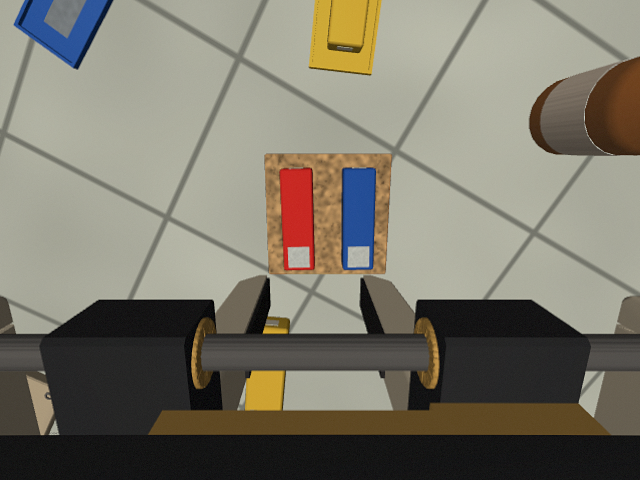

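Red (297,218) measures 102x32 at (428,-252), 30.3°. Blue (358,218) is at (458,-305), 30.2°. Both match the expected sizes. Going to red.

Call:
arm_command(
  deltas=[
    [[-0.22, 0.62, -2, 0, 0, 1.3], [-0.22, 0.62, -2, 0, 0, 0], [-0.22, 0.61, -2, 0, 0, 0], [0, 0, -2, 0, 0, 0], [0, 0, -2, 0, 0, 0], [0, 0, -2, 0, 0, 0], [0, 0, -2, 0, 0, 0], [0, 0, -2, 0, 0, 0], [0, 0, 0, 0, 0, 0], [0, 0, 0, 0, 0, 0]],
  ],
)

```text
t: 16.13
tool_pos: [0.4273, -0.251, 0.0376]
orientation: [-3.03, -0.821, 0.003]
force: [-0.0, -0.5, 1.1]
opening: 0.0464
gripper_force: 0.0
```

```bash
python3 w.py w7
```

```text
t 16.13 tcp [ 427.3 -251.    37.6] yaw_y -59.7 zax [-0.002  0.002 -1.   ] q [-0.63  0.02  1.95  0.    1.17  0.41] F [-0.  -0.5  1.1] open 46.4 g 0.0
red 320 257 7967.0 [(0.048, (444, -242, 72, 27, 30.3)), (0.026, (437, -246, 82, 31, 30.3)), (0.007, (432, -249, 91, 34, 30.3))]
blue 432 244 6836.5 [(0.048, (474, -283, 60, 31, 29.8)), (0.026, (472, -293, 68, 35, 29.8)), (0.007, (471, -302, 76, 39, 29.8))]
yellow 428 6 1127.5 [(0.048, (552, -219, 47, 6, -59.9)), (0.026, (561, -220, 54, 7, -59.8)), (0.007, (569, -220, 60, 7, -59.8))]
```

View pics/w7.png

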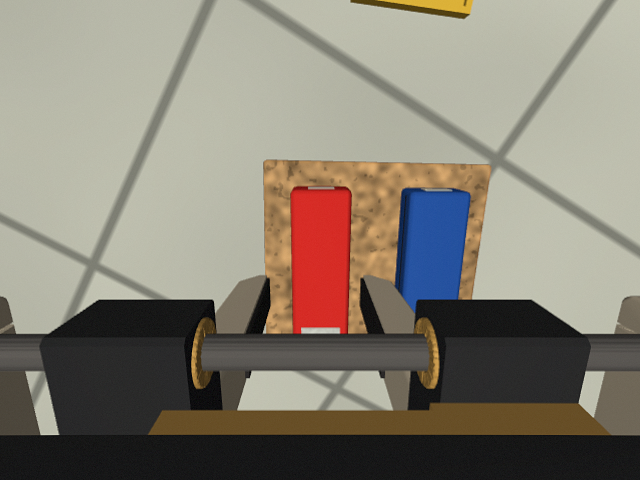

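Red (321,257) is about 2 mm right of the finger centre. Correcting, descending and gripping.

Call:
arm_command(
  deltas=[
    [[0.1, -0.2, -0.9, 0, 0, 0], [0, 0, -0.9, 0, 0, 0], [0, 0, -0.9, 0, 0, 0], [0, 0, 0, 0, 0, 0]],
  ],
)

```text
t: 16.52
tool_pos: [0.428, -0.2539, 0.0093]
orientation: [-3.031, -0.818, 0.003]
force: [0.8, 0.3, -0.8]
opening: 0.0464
gripper_force: 0.0
```

Call:
arm_command(
  deltas=[
    [[0, 0, 0, 0, 0, 0], [0, 0, 0, 0, 0, 0], [0, 0, 0, 0, 0, 0], [0, 0, 0, 0, 0, 0], [0, 0, 0, 0, 0, 0], [0, 0, 0, 0, 0, 0]],
  ],
  gripper=-1,
  squeeze=15,
)

```text
t: 17.02
tool_pos: [0.4294, -0.2548, 0.0116]
orientation: [3.033, 0.818, 0.001]
force: [0.4, -0.2, 0.6]
opening: 0.032
gripper_force: 15.0
```

Call:
arm_command(
  deltas=[
    [[0, 0, 1, 0, 0, 0], [0, 0, 2, 0, 0, 0], [0, 0, 2, 0, 0, 0], [0, 0, 2, 0, 0, 0], [0, 0, 1, 0, 0, 0]],
  ],
)

```text
t: 17.43
tool_pos: [0.4305, -0.2556, 0.0948]
orientation: [3.03, 0.818, 0.004]
force: [0.8, -0.1, -0.9]
opening: 0.0313
gripper_force: 15.0
```

Call:
arm_command(
  deltas=[
    [[1.66, 3.58, 0, 0, 0, -4.7], [1.66, 3.58, 0, 0, 0, -4.7], [1.66, 3.58, 0, 0, 0, -4.7], [1.66, 3.58, 0, 0, 0, -4.7], [1.66, 3.58, 0, 0, 0, -4.7], [1.66, 3.58, 0, 0, 0, -4.7], [1.66, 3.58, 0, 0, 0, -4.7], [1.66, 3.58, 0, 0, 0, -4.7], [1.66, 3.58, 0, 0, 0, -4.7], [1.66, 3.58, 0, 0, 0, -4.7], [1.66, 3.58, 0, 0, 0, -4.7], [1.66, 3.58, 0, 0, 0, -4.7]],
  ],
)

```text
t: 18.43
tool_pos: [0.6288, 0.1769, 0.0913]
orientation: [3.058, -0.718, -0.0]
force: [0.9, -1.0, -0.1]
opening: 0.0318
gripper_force: 15.0
```

Call:
arm_command(
  deltas=[
    [[0, 0, 0, 0, 0, 0], [0, 0, -2, 0, 0, 0], [0, 0, -1, 0, 0, 0], [0, 0, 0, 0, 0, 0], [0, 0, 0, 0, 0, 0]],
  ],
)

```text
t: 18.85
tool_pos: [0.6271, 0.1741, 0.0601]
orientation: [3.058, -0.712, -0.004]
force: [0.6, -0.2, -0.2]
opening: 0.0321
gripper_force: 15.0
```

```bash
python3 w.py w8
```

```text
t 18.85 tcp [627.1 174.1  60.1] yaw_y -116.2 zax [-0.003 -0.001 -1.   ] q [ 0.19  0.39  1.48 -0.    1.27  2.22] F [ 0.6 -0.2 -0.2] open 32.1 g 15.0
red 308 241 14240.5 [(0.048, (643, 172, 95, 49, -26.0)), (0.026, (638, 176, 107, 55, -26.0)), (0.007, (633, 179, 117, 60, -26.0))]
red 314 384 479.0 [(0.048, (570, 204, 36, 17, 63.7)), (0.026, (555, 211, 41, 19, 63.7)), (0.007, (542, 217, 45, 21, 63.7))]
blue 575 260 7995.0 [(0.048, (567, 47, 82, 51, -7.6)), (0.026, (551, 35, 92, 57, -7.6)), (0.007, (538, 24, 101, 63, -7.6))]
blue 568 377 536.5 [(0.048, (504, 65, 34, 11, 63.9)), (0.026, (481, 55, 38, 12, 63.9)), (0.007, (461, 47, 41, 13, 63.9))]
```

View pics/w8.png

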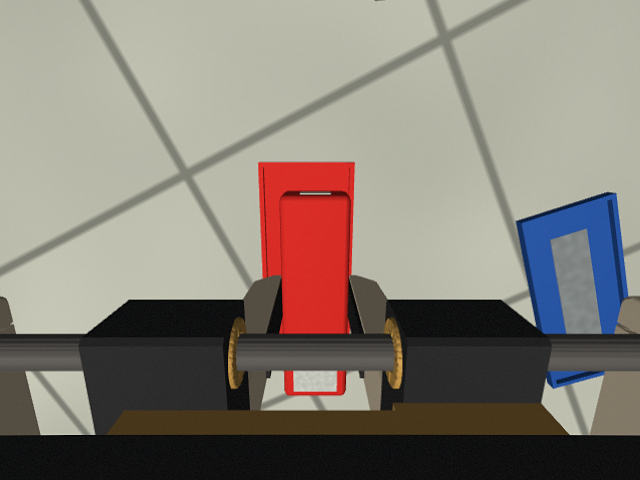

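The red tray (259–354) is centred about 8 px left of the box (315), roughly 5 mm. Correcting and lowering.

Call:
arm_command(
  deltas=[
    [[0.2, 0.5, -1, 0, 0, 0], [0, 0, -1.5, 0, 0, 0], [0, 0, -1.2, 0, 0, 0], [0, 0, -0.8, 0, 0, 0], [0, 0, -0.3, 0, 0, 0], [0, 0, -0.2, 0, 0, 0], [0, 0, 0, 0, 0, 0], [0, 0, 0, 0, 0, 0]],
  ],
)

```text
t: 19.57
tool_pos: [0.6303, 0.1798, 0.011]
orientation: [3.06, -0.712, -0.0]
force: [0.1, 0.0, -1.0]
opening: 0.0316
gripper_force: 15.0
```

Call:
arm_command(
  deltas=[
    [[0, 0, -0.1, 0, 0, 0], [0, 0, 0, 0, 0, 0], [0, 0, 0, 0, 0, 0]],
  ],
)

```text
t: 19.82
tool_pos: [0.6306, 0.1799, 0.0106]
orientation: [-3.06, 0.712, -0.001]
force: [-0.8, -0.3, 1.4]
opening: 0.0316
gripper_force: 15.0
```

Call:
arm_command(
  deltas=[
    [[0, 0, 0, 0, 0, 0], [0, 0, 0, 0, 0, 0], [0, 0, 0, 0, 0, 0], [0, 0, 0, 0, 0, 0]],
  ],
  gripper=0.0,
)

```text
t: 20.15
tool_pos: [0.6303, 0.1799, 0.0102]
orientation: [3.06, -0.712, -0.0]
force: [-0.7, -0.6, 0.5]
opening: 0.0459
gripper_force: 0.0
```

Call:
arm_command(
  deltas=[
    [[0, 0, 1, 0, 0, 0], [0, 0, 2.5, 0, 0, 0], [0, 0, 2.5, 0, 0, 0], [0, 0, 2.5, 0, 0, 0], [0, 0, 2.5, 0, 0, 0]],
  ],
)

```text
t: 20.57
tool_pos: [0.6304, 0.1799, 0.1223]
orientation: [-3.06, 0.712, -0.001]
force: [-0.5, 0.7, -0.8]
opening: 0.0465
gripper_force: 0.0
```

Call:
arm_command(
  deltas=[
    [[-1.32, -3.73, 0, 0, 0, 4.34], [-1.32, -3.73, 0, 0, 0, 4.34], [-1.32, -3.73, 0, 0, 0, 4.34], [-1.32, -3.73, 0, 0, 0, 4.34], [-1.32, -3.73, 0, 0, 0, 4.34], [-1.32, -3.73, 0, 0, 0, 4.34], [-1.32, -3.73, 0, 0, 0, 4.34], [-1.32, -3.73, 0, 0, 0, 4.34], [-1.32, -3.73, 0, 0, 0, 4.34], [-1.32, -3.73, 0, 0, 0, 4.34], [-1.32, -3.73, 0, 0, 0, 4.34], [-1.32, -3.73, 0, 0, 0, 4.34]],
  ],
)

```text
t: 21.57
tool_pos: [0.4713, -0.2695, 0.1215]
orientation: [3.059, 0.709, 0.002]
force: [0.5, -0.2, -0.1]
opening: 0.0461
gripper_force: 0.0
```

Call:
arm_command(
  deltas=[
    [[-1.32, -3.73, 0, 0, 0, 4.34], [0, 0, -2, 0, 0, 0], [0, 0, -2, 0, 0, 0], [0, 0, -2, 0, 0, 0], [0, 0, -2, 0, 0, 0], [0, 0, 0, 0, 0, 0], [0, 0, 0, 0, 0, 0]],
  ],
)

```text
t: 22.15
tool_pos: [0.4581, -0.3044, 0.04]
orientation: [-3.031, -0.818, 0.002]
force: [-0.0, -0.7, -0.1]
opening: 0.0467
gripper_force: 0.0
```

```bash
python3 w.py w9
```

```text
t 22.15 tcp [ 458.1 -304.4   40. ] yaw_y -59.8 zax [-0.002  0.001 -1.   ] q [-0.68  0.16  1.8   0.    1.19  0.36] F [-0.  -0.7 -0.1] open 46.7 g 0.0
blue 320 257 7710.0 [(0.048, (474, -296, 73, 27, 29.9)), (0.026, (467, -300, 83, 31, 29.9)), (0.007, (462, -303, 92, 34, 29.9))]
yellow 304 6 1206.5 [(0.048, (559, -231, 46, 7, -59.8)), (0.026, (565, -226, 53, 8, -59.8)), (0.007, (570, -221, 58, 8, -59.8))]
```

View pics/w9.png

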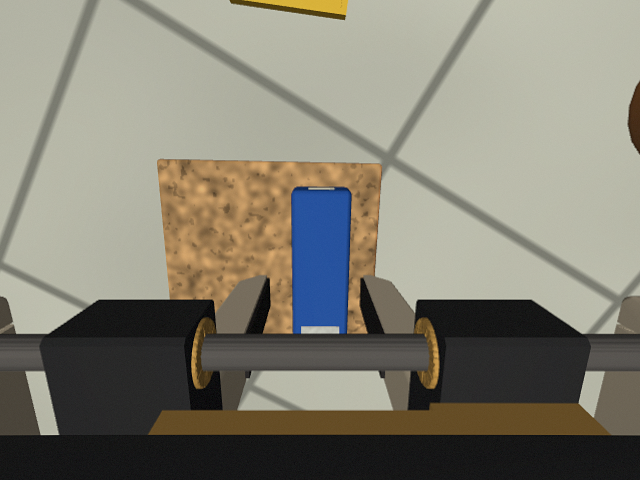

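Blue (321,257) is again about 2 mm right. Same correction and grip.

Call:
arm_command(
  deltas=[
    [[0.1, -0.2, -0.9, 0, 0, 0], [0, 0, -1, 0, 0, 0], [0, 0, -1, 0, 0, 0], [0, 0, 0, 0, 0, 0]],
  ],
)

```text
t: 22.53
tool_pos: [0.4585, -0.3059, 0.0089]
orientation: [-3.03, -0.818, 0.003]
force: [-0.3, 0.7, -0.7]
opening: 0.0466
gripper_force: 0.0
```

Call:
arm_command(
  deltas=[
    [[0, 0, 0, 0, 0, 0], [0, 0, 0, 0, 0, 0], [0, 0, 0, 0, 0, 0], [0, 0, 0, 0, 0, 0], [0, 0, 0, 0, 0, 0], [0, 0, 0, 0, 0, 0]],
  ],
  gripper=-1,
  squeeze=15,
)

```text
t: 23.03
tool_pos: [0.46, -0.3071, 0.0116]
orientation: [3.033, 0.819, 0.0]
force: [0.4, -0.1, 0.1]
opening: 0.0317
gripper_force: 15.0
```

Call:
arm_command(
  deltas=[
    [[0, 0, 1, 0, 0, 0], [0, 0, 2, 0, 0, 0], [0, 0, 2, 0, 0, 0], [0, 0, 2, 0, 0, 0], [0, 0, 1, 0, 0, 0]],
  ],
)

```text
t: 23.45
tool_pos: [0.4611, -0.3079, 0.0949]
orientation: [3.03, 0.818, 0.004]
force: [0.0, -0.2, 0.0]
opening: 0.0318
gripper_force: 15.0
```

Call:
arm_command(
  deltas=[
    [[0.7, 3.63, 0, 0, 0, -4.13], [0.7, 3.63, 0, 0, 0, -4.13], [0.7, 3.63, 0, 0, 0, -4.13], [0.7, 3.63, 0, 0, 0, -4.13], [0.7, 3.63, 0, 0, 0, -4.13], [0.7, 3.63, 0, 0, 0, -4.13], [0.7, 3.63, 0, 0, 0, -4.13], [0.7, 3.63, 0, 0, 0, -4.13], [0.7, 3.63, 0, 0, 0, -4.13], [0, 0, -2, 0, 0, 0], [0, 0, -1, 0, 0, 0], [0, 0, 0, 0, 0, 0]],
  ],
)

```text
t: 24.45
tool_pos: [0.5202, 0.02, 0.0584]
orientation: [3.136, -0.187, -0.008]
force: [-0.8, 0.3, -2.2]
opening: 0.0318
gripper_force: 15.0
```

```bash
python3 w.py w10
```

```text
t 24.45 tcp [520.2  20.   58.4] yaw_y -96.8 zax [-0.005 -0.    -1.   ] q [-0.06  0.06  1.86 -0.    1.22  1.63] F [-0.8  0.3 -2.2] open 31.8 g 15.0
red 44 109 18705.5 [(0.048, (617, 144, 106, 44, -26.4)), (0.026, (620, 161, 119, 50, -26.4)), (0.007, (623, 175, 131, 54, -26.4))]
blue 313 238 14701.0 [(0.048, (538, 21, 97, 48, -7.4)), (0.026, (532, 22, 109, 54, -7.4)), (0.007, (526, 23, 119, 59, -7.4))]
blue 314 385 459.5 [(0.048, (457, 29, 36, 17, 83.2)), (0.026, (440, 31, 40, 19, 83.2)), (0.007, (426, 33, 44, 21, 83.2))]
yellow 624 46 3059.0 [(0.048, (609, -137, 68, 17, 23.0)), (0.026, (612, -156, 77, 19, 23.0)), (0.007, (614, -173, 85, 21, 23.0))]
```

View pics/w10.png

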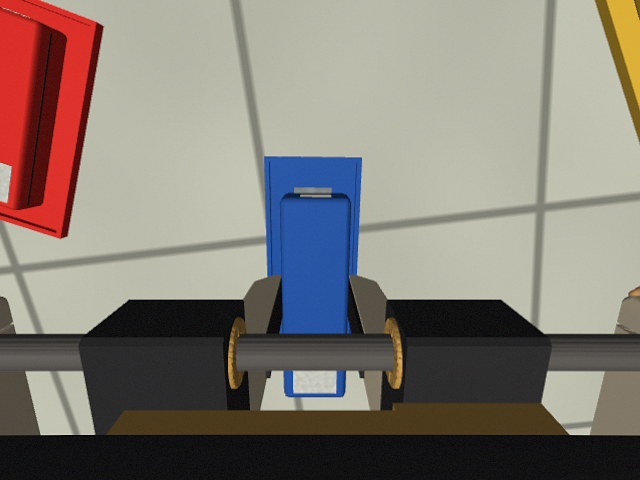

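Blue box (315) is centred in the blue tray (265–362). Lowering.

Call:
arm_command(
  deltas=[
    [[0.1, 0.1, -1, 0, 0, 0], [0, 0, -1.5, 0, 0, 0], [0, 0, -1.2, 0, 0, 0], [0, 0, -0.8, 0, 0, 0], [0, 0, -0.3, 0, 0, 0], [0, 0, -0.2, 0, 0, 0], [0, 0, 0, 0, 0, 0], [0, 0, 0, 0, 0, 0]],
  ],
)

```text
t: 25.17
tool_pos: [0.5243, 0.0206, 0.0119]
orientation: [-3.136, 0.191, -0.001]
force: [0.3, -0.0, -0.7]
opening: 0.0319
gripper_force: 15.0
```

Call:
arm_command(
  deltas=[
    [[0, 0, -0.1, 0, 0, 0], [0, 0, 0, 0, 0, 0], [0, 0, 0, 0, 0, 0]],
  ],
)

```text
t: 25.42
tool_pos: [0.5241, 0.0208, 0.0107]
orientation: [-3.136, 0.19, -0.001]
force: [0.0, 0.4, -0.6]
opening: 0.0324
gripper_force: 15.0
```

Call:
arm_command(
  deltas=[
    [[0, 0, -0.1, 0, 0, 0], [0, 0, 0, 0, 0, 0], [0, 0, 0, 0, 0, 0]],
  ],
)

```text
t: 25.67
tool_pos: [0.5241, 0.0208, 0.0106]
orientation: [3.136, -0.19, 0.001]
force: [-5.9, 0.3, 10.4]
opening: 0.0317
gripper_force: 15.0
```

Contact with the tray floor. I'm releasing, lifting clear and checking everything from the fixed cameras.

Call:
arm_command(
  deltas=[
    [[0, 0, 0, 0, 0, 0], [0, 0, 0, 0, 0, 0], [0, 0, 0, 0, 0, 0], [0, 0, 0, 0, 0, 0]],
  ],
  gripper=0.0,
)

```text
t: 26.0
tool_pos: [0.5238, 0.0208, 0.0093]
orientation: [-3.136, 0.19, -0.0]
force: [0.3, 1.0, 0.4]
opening: 0.0462
gripper_force: 0.0
```

Call:
arm_command(
  deltas=[
    [[0, 0, 1, 0, 0, 0], [0, 0, 2.5, 0, 0, 0], [0, 0, 2.5, 0, 0, 0], [0, 0, 2.5, 0, 0, 0], [-3, 0, 2.5, 0, 0, 0], [-3, 0, 3, 0, 0, 0], [-3, 0, 3, 0, 0, 0], [-3, 0, 3, 0, 0, 0], [0, 0, 0, 0, 0, 0], [0, 0, 0, 0, 0, 0], [0, 0, 0, 0, 0, 0]],
  ],
)

```text
t: 26.92
tool_pos: [0.4057, 0.0207, 0.2081]
orientation: [-3.136, 0.191, -0.003]
force: [-0.7, -1.1, -0.6]
opening: 0.0466
gripper_force: 0.0
```

Run:
```python
from h import *
st()
A=eyes.read_camera("scene"); B=eyes.read_camera("side"); W=eyes.read_camera("wrist")
cv2.imwrite("pics/sceneF.png",A)
M=cam("scene")
T={'red':(628,179,-26.3),'blue':(522,20,-7.3),'yellow':(634,-196,23),'green':(453,315,16)}
# label patches aside: outer tray contour check in scene (z=.007)
for c in HUE:
    for b in blobs(mask(A,c)):
        r=rect(M,b,.007)
        if 350<r[0]<700 and abs(r[1])<350: print(c,r)
a=cv2.resize(A[225:345,215:480],(795,360),interpolation=cv2.INTER_CUBIC)
b=cv2.resize(B[175:325,280:445],(264,240),interpolation=cv2.INTER_CUBIC)
w=cv2.resize(W,(320,240))
o=np.zeros((600,795,3),np.uint8); o[:360]=a; o[360:,:264]=b; o[360:,280:600]=w
cv2.imwrite("pics/final.png",o)
```

```text
t 26.92 tcp [405.7  20.7 208.1] yaw_y -97.0 zax [ 0.002 -0.    -1.   ] q [-0.08 -0.42  2.    0.    1.55  1.62] F [-0.7 -1.1 -0.6] open 46.6 g 0.0
red (629, 180, 135, 60, -26.3)
blue (522, 23, 132, 59, -7.6)
yellow (635, -195, 135, 58, 22.9)
green (454, 318, 134, 59, 16.0)
```

View pics/final.png

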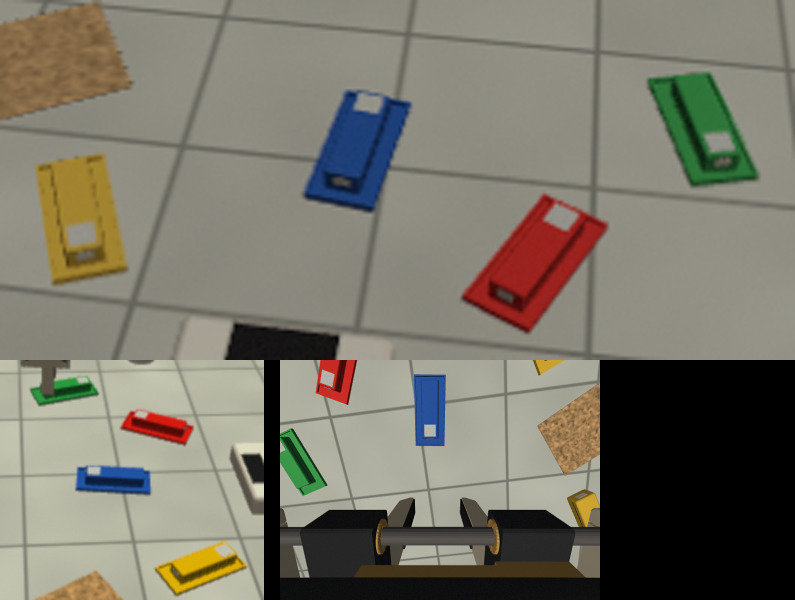

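In the composite, all four boxes lie flat inside their own trays: yellow (82,218), blue (358,145), red (535,260) and green (703,128). They were released within about 5 mm of the tray centres. Handing in.

```bash
python3 -c "
from plant import ticket; print(ticket.close_job())"
```

```text
the job is handed in; nothing more can be done
None
```

All four boxes were set flat in the trays of their own colours, no move went near the bottle or jar, and I handed the job in at about 27 s of robot time; the hand-in returned no verdict.

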